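# Turn over the blue swatch leaf

### The arm

A 7-joint arm with a two-finger parallel gripper is mounted at the origin on a cart in front of the work surface, level with it; the furniture and walls round the work are solid. World frame = base frame: x ahead of the robot, y to its left, z up, the work surface at z = 0. Lengths are in m, angles in rad, forces in N, time in s.
With the tool pointing down it reaches from about 0.35 to 0.9 m from the base axis. Payload 8.1 kg.
Tool frame: the origin (TCP) lies midway between the tips of the shut fingers; the grasp point (between the pads) lies 19 mm behind it; z points along the fingers, y is the line along which they close (so a half turn about z gives the same grasp; the last joint's range is limited). The gripper opens to 92 mm and grips with 3 to 60 N. Pads are 19 mm wide; open, the fingers measure 130 mm over their backs; the gripper's body (75 mm by 190 mm) begins 47 mm behind the grasp point.
Start: joints at [1.165, 0.434, 0.025, 1.573, -0.012, 1.134, -0.075], TCP at [0.186, -0.597, 0.202] pointing down, gripper open.
Joint ranges: [-2.62, 2.62], [-0.44, 2.09], [-1.27, 1.32], [0.08, 2.57], [-1.32, 4.46], [0.12, 2], [-2.74, 2.74]. Speed limits (rad/s): [2.22, 2.22, 3.01, 3.01, 3.14, 3.14, 3.14].

### API

Orientations are given as a rotation vector (axis times angle).
In Python, from cell import observe, get_image, camera_model, sign_off, recognise, silhouettes gives the robot as it stands.
- The arm moves only by the tool apply_moves, never from a script. Its argument "motion" is a list of rows, each an object of numbers: "x", "y", "z": the shift along the world's x, y, z in cm; "yaw": the turn about the world's z in degrees; "hand": the opening, from -1 (shut) to 1 (fully open), so that 0 is half open. In form: [{"x": .., "y": .., "z": .., "yaw": .., "hand": ..}, ...]. A call has 1 to 10 rows; each row is the pose to reach, as a shift and turn from the pose commanded when the call began; what a row does not reach only later rows make up. A row lasts 1/8 s, in which the tool goes at most 62.5 mm and 10.7 degrees, less where a joint would pass 70% of its speed; a pose out of reach is approached as far as the arm can. A call with a gripper value outside its range is refused whole. The fingers move at their own pace and stop on an object; "newtons" is the grip in N (left out, the last holds). Time passes only in rows, so rows that repeat a pose let the fingers close. It gives the time, the measured TCP pose, the force, the opening and the grip force at its end, in the units of the state.
- observe(): the state, without advancing time (a new reading comes with each control period).
- get_image(name): name is "side" or "top" or "wrist"; returns the picture (384x512x3 uint8, blue, green, red); there is no depth.
- camera_model(name): a dict with "camera_matrix" (3x3 intrinsics, pixels), "k1" (the pictures are not rectified: a ray, as slopes to the right and down, at radius r is drawn at 1 + k1 r^2 times it, then the intrinsics apply), "T" (4x4, takes a point from camera to world coordinates). Camera axes: x right, y up, looking along -z (the intrinsics and any distortion apply to the point x, -y, -z); pixel columns grow to the right and rows downward; lengths in m; the calibration is good to about 2 mm. A picture is of the moment at which its call begins: read the wrist's pose just before it. camera_model takes no time and is no camera call; for the wrist camera it gives the pose at the moment of the call.
- sign_off(): hands the job in; it is judged then, once.
Trained networks look in the newest picture that a camera, given by its name, has taken for a name from the list of things; names that differ only in an ending like _2 or _b are one class to them, and where a whole thing is asked for, a point or a joint stands for the part that bears it (a point fixed in the world has none). Each returns a list of dicts, best first, with "p" (0 to 1); they miss things now and then, are a little off and sometimes report something else, mostly with a low value. They report only what shows in the picture. A call takes as long as a camera call.
- recognise(query, camera): "rect" ([left, top, right, bottom] in pixels, round what is visible of it).
- silhouettes(query, camera): "mask" (384x512 bool, what is visible of it) and "rect" ([left, top, right, bottom] in pixels, round what is visible of it).
The state is a dict: "clock": time; "joints": joint angles; "dq": joint speeds; "joint_efforts": joint torques, N m; "position": TCP position; "ee_rot": TCP orientation; "force": force on the tool from outside, world axes, zero at the start; "ft_torque": the same for the moment, N m; "width": opening from 0.0 (shut) to 1.0 (fully open); "gripper_force": force on a finger pad.
Only numpy, scipy, OpenCV 4.12 (cv2) and the standard library are available. Lean on these libraries where they do the work, as an engineer would, in place of code of your own. Each camera call takes 0.05 s, during which the arm holds its last target. There are 200 camera calls.

### The job

Turn the blue swatch leaf over its spine, pushing it with your fingertips, so that it lies fully flat on the other half of its own stand with its pale reverse side showing. Only push it: do not pinch or grip it, and do not press hard on it or let it slam. Leave the orange leaf as it lies and everything else on the table where it is.

Things in the scene. Friction and masses are not known exactly. Their poses are not given: they have to be found in the camera images.
- blue_stand: the blue swatch stand: immovable light-wood plinth, 84 (x) x 248 (y) x 50 mm high, with a metal leaf, painted blue, hinged on it. Origin: centre of its underside, on the table; x along the spine, y across it, z up. The leaf starts on the -y half (right, seen from the robot); the +y half (left) is free and shows painted chips
- blue_leaf (a joint): hinge angle of the blue leaf, rad: 0 flat on the -y half, 1.57 upright, 3.14 flat on the +y half (both ends are stops); it starts at 0 to 0.4. The hinge is stiff: 0.08 N m of friction, more than the leaf's weight, so the leaf stays at any angle it is left at. The leaf is rigid, 50 to 90 g
- blue_lip (a point): centre of the outer face of the leaf's thumb lip, 138 mm out from the hinge axis (14 mm past the plinth's end); turns with the leaf. The lip is the leaf's bent end, 6 mm thick, 76 mm wide; at angle 0 it stands up from the leaf, top edge 37 mm and this point 20 mm above the hinge axis. Turned over, it hangs down past the plinth's end
- blue_hinge (a point): middle of the blue stand's hinge axis (the spine), 53 mm above the table, x along the spine. The leaf is a flat sheet 6 mm thick with this axis in its mid-plane, 76 mm wide along the spine
- orange_stand: the orange swatch stand: immovable light-wood plinth, 84 (x) x 248 (y) x 50 mm high, with a metal leaf, painted orange, hinged on it. Origin: centre of its underside, on the table; x along the spine, y across it, z up. The leaf starts on the -y half (right, seen from the robot); the +y half (left) is free and shows painted chips
- orange_leaf (a joint): hinge angle of the orange leaf, rad: 0 flat on the -y half, 1.57 upright, 3.14 flat on the +y half (both ends are stops); it starts at 0 to 0.4. The hinge is stiff: 0.08 N m of friction, more than the leaf's weight, so the leaf stays at any angle it is left at. The leaf is rigid, 50 to 90 g
- orange_lip (a point): centre of the outer face of the leaf's thumb lip, 138 mm out from the hinge axis (14 mm past the plinth's end); turns with the leaf. The lip is the leaf's bent end, 6 mm thick, 76 mm wide; at angle 0 it stands up from the leaf, top edge 37 mm and this point 20 mm above the hinge axis. Turned over, it hangs down past the plinth's end
- orange_hinge (a point): middle of the orange stand's hinge axis (the spine), 53 mm above the table, x along the spine. The leaf is a flat sheet 6 mm thick with this axis in its mid-plane, 76 mm wide along the spine
- medium_jar: bystander, loose: amber jar of oil medium with a yellow-brown cap, 48 mm across, 66 tall, behind the stands; origin under its centre
- mug: bystander, loose: white mug with tan stripes and a handle, 84x117x95 mm, at the left back; origin under its centre
- eraser: bystander, loose: blue-sleeved white eraser, 23x55x14 mm, at the right back; origin under its centre
- sanding_block: bystander, loose: brown cork sanding block, 41x71x21 mm, at the front edge, left of the middle; origin under its centre
- tape: bystander, loose: roll of masking tape lying flat, 104 mm across, 25 tall, left of the stands; origin under its centre
- violet_tube: bystander, loose: violet paint tube with a black cap, 42x120x28 mm, at the left front; origin under its centre

How it is judged:
On the way:
1. the blue leaf has been swung past upright (value of joint blue_leaf above 1.65 rad).
At the end, for the whole second after the job is handed in: the blue leaf lies still within 0.1 rad (6 degrees) of flat on the +y half of its stand; the orange lip is within 25 mm and every bystander within 30 mm of where it began (value of joint blue_leaf above 3.04 rad and velocity of joint blue_leaf between -0.05 and 0.05 rad/s and distance of orange_lip from where it was at the start of the episode below 0.025 m and distance of each of medium_jar, mug, eraser, sanding_block, tape, violet_tube from where it was at the start of the episode below 0.03 m); the robot touches nothing.
It fails at once if the blue leaf is pinched: the fingers press on both of its faces at once ((contact force between the fingers and blue_leaf_c1 above 1 N or contact force between the fingers and blue_leaf_c2 above 1 N) and (contact force between the fingers and blue_leaf_c3 above 1 N or contact force between the fingers and blue_leaf_c4 above 1 N)).
It fails at once if the blue leaf is pressed or squeezed hard, over 60 N (contact force between the fingers and blue_leaf above 60 N).
It fails at once if the blue leaf slams over (faster than 4 rad/s) (velocity of joint blue_leaf above 4 rad/s).
It fails at once if the blue leaf is pushed with the arm or the gripper's body instead of the fingers (contact force between the arm and blue_leaf above 2 N).
It fails at once if the orange leaf is turned, or a bystander is moved, carried or lifted (distance of orange_lip from where it was at the start of the episode above 0.025 m or distance of any of medium_jar, mug, eraser, sanding_block, tape, violet_tube from where it was at the start of the episode above 0.03 m).
It also fails if it takes over 51 s, if anything falls off the work surface, if the arm or the gripper's body presses on something with over 40 N, if the wrist force passes 120 N, or if a joint passes its speed limit or range.

## Working session

There is one attempt and no reset: what is moved stays moved. The work goes in short steps, Python scripts to look and compute and a tool call to move; the robot and the scene stay as the last step left them, time stands still between calls to the robot, and variables do not carry over. Pictures are saved under pics/ and viewed, at most 10 in all, crops included, and the job is handed in when it is done.

Besides the shell and the picture viewer there is one more tool, called after "Request:" as name(argument=value, ...), one argument or row to a line, values as JSON. apply_moves: Moves the arm, as the interface text tells. Its arguments: {"type":"object","properties":{"motion":{"type":"array","items":{"type":"object","properties":{"x":{"type":"number"},"y":{"type":"number"},"z":{"type":"number"},"yaw":{"type":"number"},"hand":{"type":"number"}}}},"newtons":{"type":"number"}},"required":["motion"]}

```bash
mkdir -p pics
cat > h.py <<'E'
import numpy as np, cv2
from cell import *
def ray(cam,uv):
    m=camera_model(cam); K=np.array(m["camera_matrix"]); T=np.array(m["T"])
    s=np.linalg.solve(K,[uv[0],uv[1],1])[:2]; p=s.copy()
    for _ in range(20): p=s/(1+m["k1"]*(p@p))
    d=T[:3,:3]@np.array([p[0],-p[1],-1]); return T[:3,3],d
def atz(cam,uv,z):
    o,d=ray(cam,uv); return o+d*(z-o[2])/d[2]
def proj(cam,P):
    m=camera_model(cam); K=np.array(m["camera_matrix"]); T=np.array(m["T"])
    q=T[:3,:3].T@(np.array(P)-T[:3,3]); s=np.array([q[0],-q[1]])/-q[2]
    s=s*(1+m["k1"]*(s@s)); return (K@[s[0],s[1],1])[:2]
E
python3 - <<'E'
from h import *
ims=[get_image(c) for c in("top","side")]
for c,i in zip(("top","side"),ims): cv2.imwrite(f"pics/{c}0.png",i)
print(observe()["position"],observe()["ee_rot"],observe()["width"])
for c in("top","side"):
    print(c,np.round(camera_model(c)["T"],2).tolist())
    for n in("blue_stand","blue_leaf","orange_stand","orange_leaf","medium_jar","mug","tape","sanding_block","violet_tube","eraser"):
        r=silhouettes(n,c)
        for k in r[:2]:
            q=cv2.minAreaRect(np.argwhere(k["mask"])[:,::-1].astype(np.float32))
            print(n,round(k["p"],2),k["rect"],np.round(cv2.boxPoints(q)).tolist())
E
```

```text
[ 0.18614841 -0.5961008   0.20128557] [-3.10426662e+00 -4.73458354e-01  5.80295719e-04] 1.0003258878377146
top [[-0.02, 1.0, -0.06, 0.48], [-1.0, -0.02, -0.01, 0.15], [-0.01, 0.06, 1.0, 1.53], [0.0, 0.0, 0.0, 1.0]]
blue_stand 0.87 [204.8, 214.9, 290.1, 246.5] [[204.0, 240.0], [206.0, 212.0], [292.0, 218.0], [290.0, 247.0]]
blue_leaf 0.64 [244.4, 216.9, 290.0, 244.9] [[243.0, 243.0], [244.0, 216.0], [291.0, 218.0], [290.0, 244.0]]
blue_leaf 0.52 [277.9, 163.8, 327.3, 193.4] [[276.0, 190.0], [278.0, 165.0], [326.0, 169.0], [324.0, 194.0]]
orange_stand 0.56 [240.7, 163.2, 325.8, 199.5] [[238.0, 189.0], [241.0, 161.0], [326.0, 168.0], [324.0, 196.0]]
orange_leaf 0.76 [277.2, 167.0, 325.5, 195.9] [[277.0, 190.0], [279.0, 164.0], [326.0, 168.0], [324.0, 194.0]]
medium_jar 0.48 [251.4, 126.8, 267.7, 147.6] [[253.0, 127.0], [268.0, 127.0], [268.0, 144.0], [253.0, 144.0]]
mug 0.8 [183.5, 124.0, 224.0, 155.3] [[178.0, 141.0], [200.0, 117.0], [223.0, 138.0], [201.0, 162.0]]
mug 0.25 [239.3, 165.4, 327.9, 197.9] [[238.0, 190.0], [240.0, 160.0], [327.0, 168.0], [324.0, 197.0]]
tape 0.75 [167.2, 1
[... 1127 characters left out ...]
03.0], [293.0, 203.0], [293.0, 258.0], [259.0, 258.0]]
orange_leaf 0.57 [257.4, 217.8, 291.2, 242.2] [[258.0, 218.0], [291.0, 218.0], [291.0, 241.0], [258.0, 241.0]]
medium_jar 0.7 [316.0, 203.9, 333.5, 232.0] [[314.0, 229.0], [315.0, 201.0], [332.0, 202.0], [331.0, 229.0]]
mug 0.83 [293.1, 169.8, 324.8, 205.3] [[296.0, 168.0], [322.0, 168.0], [322.0, 204.0], [296.0, 204.0]]
tape 0.61 [251.5, 179.9, 287.2, 204.2] [[252.0, 183.0], [284.0, 183.0], [284.0, 201.0], [252.0, 201.0]]
sanding_block 0.56 [181.0, 182.6, 197.8, 196.5] [[182.0, 184.0], [196.0, 182.0], [198.0, 195.0], [184.0, 197.0]]
eraser 0.66 [336.6, 269.5, 352.0, 290.6] [[334.0, 276.0], [343.0, 270.0], [353.0, 286.0], [343.0, 291.0]]
```

View pics/top0.png

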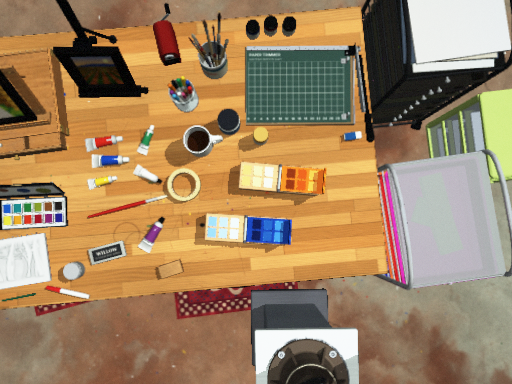

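View pics/side0.png

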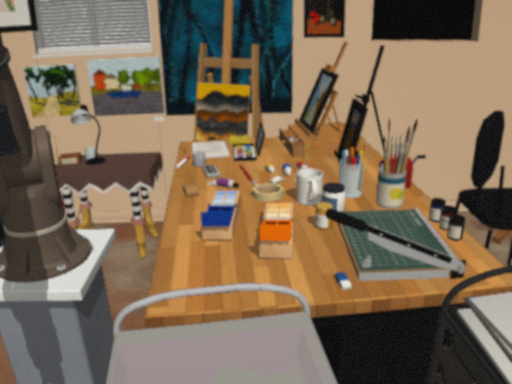

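The top view shows the blue leaf at about (244–291, 216–244), with its free half to the left. The orange stand is behind it. The side view shows both leaves lying nearly flat, with the blue one at (200–235, 203–223). The "eraser" hit on the tube and the "mug" hit on the stand are false, and the rest look right. Next I'll fit the stand pose and leaf angle.

```bash
cat > fit.py <<'E'
from h import *
from scipy.optimize import minimize
from scipy.spatial.transform import Rotation as R
def box(a,b): return np.array([[x,y,z] for x in(a[0],b[0]) for y in(a[1],b[1]) for z in(a[2],b[2])],float)
PL=box((-.042,-.124,0),(.042,.124,.05))
def leaf(t):
    o=[]
    for B in(box((-.038,-.138,-.003),(.038,0,.003)),box((-.038,-.138,-.003),(.038,-.132,.037))):
        y,z=B[:,1],B[:,2]; c,s=np.cos(t),np.sin(t)
        o.append(np.c_[B[:,0],y*c+z*s,-y*s+z*c+.053])
    return o
def draw(cam,p,parts):
    m=np.zeros((384*4,512*4),np.uint8); c,s=np.cos(p[2]),np.sin(p[2])
    for B in parts:
        W=np.c_[p[0]+c*B[:,0]-s*B[:,1],p[1]+s*B[:,0]+c*B[:,1],B[:,2]]
        q=np.array([proj(cam,w) for w in W]); q=(q*4+1.5).astype(np.float32)
        cv2.fillConvexPoly(m,cv2.convexHull(q).astype(np.int32),1)
    return m
def fit(x0,ML,MU):
    up=lambda k: cv2.resize(k.astype(np.uint8),None,fx=4,fy=4,interpolation=cv2.INTER_NEAREST)
    ML={c:up(k) for c,k in ML.items()}; MU={c:up(k) for c,k in MU.items()}
    iou=lambda a,b:(a&b).sum()/max(1,(a|b).sum())
    def f(p):
        L=leaf(p[3]); v=[iou(draw(c,p,L),k) for c,k in ML.items()]+[iou(draw(c,p,[PL]+L),k) for c,k in MU.items()]
        f.v=v; return -np.mean(v)
    r=minimize(f,x0,method="Nelder-Mead",options=dict(initial_simplex=np.array(x0)+np.vstack([np.zeros(4),np.diag([.02,.02,.05,.2])]),xatol=2e-4,fatol=1e-4,maxiter=200))
    f(r.x); return r.x,np.round(f.v,2)
E
python3 - <<'E'
from fit import *
for c in("top","side"): get_image(c)
def pick(n,c,uv):
    for k in silhouettes(n,c):
        a,b,d,e=k["rect"]
        if a-5<uv[0]<d+5 and b-5<uv[1]<e+5: return k["mask"]
    print("miss",n,c)
for col,tu,lu,s in(("blue",(250,230),(268,230),(217,213)),("orange",(283,180),(302,180),(275,230))):
    ML={};MU={}
    for c,u in(("top",lu),("side",s)):
        m=pick(col+"_leaf",c,u); w=pick(col+"_stand",c,u)
        if m is not None: ML[c]=m
        if w is not None: MU[c]=w if m is None else w|m
    g=atz("top",tu,.05)
    for t0 in(0.,.25): print(col,np.round(g,3),*fit([g[0],g[1],0.,t0],ML,MU))
for n,u,z in(("tape",(184,185),.02),("jar",(260,136),.06),("mug",(200,140),.09),("sand",(171,268),.02)): print(n,np.round(atz("top",u,z),3))
r=R.from_rotvec(observe()["ee_rot"]).as_matrix(); print(np.round(r,2))
E
```

```text
Traceback (most recent call last):
  File "fit.py", line 26, in fit
    r=minimize(f,x0,method="Nelder-Mead",options=dict(initial_simplex=np.array(x0)+np.vstack([np.zeros(4),np.diag([.02,.02,.05,.2])]),xatol=2e-4,fatol=1e-4,maxiter=200))
  File "fit.py", line 24, in f
    L=leaf(p[3]); v=[iou(draw(c,p,L),k) for c,k in ML.items()]+[iou(draw(c,p,[PL]+L),k) for c,k in MU.items()]
                                                                    ~~~~^^^^^^^^^^^^
  File "fit.py", line 16, in draw
    q=np.array([proj(cam,w) for w in W]); q=(q*4+1.5).astype(np.float32)
                ~~~~^^^^^^^
  File "h.py", line 11, in proj
    m=camera_model(cam); K=np.array(m["camera_matrix"]); T=np.array(m["T"])
ValueError: time passes only in moves, steps and waits
```

```bash
sed -i 's/^from cell import \*/from cell import *\nimport cell, functools\n_cm=functools.cache(cell.camera_model)\ndef camera_model(c): return cell.camera_model(c) if c=="wrist" else _cm(c)/' h.py
cat > meas.py <<'E'
from fit import *
for c in("top","side"): get_image(c)
def pick(n,c,uv):
    for k in silhouettes(n,c):
        a,b,d,e=k["rect"]
        if a-5<uv[0]<d+5 and b-5<uv[1]<e+5: return k["mask"]
    print("miss",n,c)
for col,tu,lu,s in(("blue",(250,230),(268,230),(217,213)),("orange",(283,180),(302,180),(275,230))):
    ML={};MU={}
    for c,u in(("top",lu),("side",s)):
        m=pick(col+"_leaf",c,u); w=pick(col+"_stand",c,u)
        if m is not None: ML[c]=m
        if w is not None: MU[c]=w if m is None else w|m
    g=atz("top",tu,.05)
    for t0 in(0.,.25): print(col,np.round(g,3),*fit([g[0],g[1],0.,t0],ML,MU))
for n,u,z in(("tape",(184,185),.02),("jar",(260,136),.06),("mug",(200,140),.09),("sand",(171,268),.02)): print(n,np.round(atz("top",u,z),3))
r=R.from_rotvec(observe()["ee_rot"]).as_matrix(); print(np.round(r,2),observe()["clock"])
E
python3 meas.py
```

```text
miss blue_leaf side
blue [0.46  0.164 0.05 ] [ 0.46455141  0.18017751 -0.08762165 -0.01400161] [0.94 0.92 0.9 ]
blue [0.46  0.164 0.05 ] [ 0.46486755  0.18072883 -0.08492538 -0.00056269] [0.94 0.92 0.91]
orange [0.612 0.059 0.05 ] [ 0.61926127  0.07125934 -0.10120513  0.09596065] [0.93 0.93 0.95 0.9 ]
orange [0.612 0.059 0.05 ] [ 0.61963744  0.0725205  -0.1051813   0.08997562] [0.93 0.94 0.94 0.9 ]
tape [0.605 0.368 0.02 ]
jar [0.748 0.127 0.06 ]
mug [0.734 0.308 0.09 ]
sand [0.348 0.412 0.02 ]
[[ 0.95  0.3  -0.  ]
 [ 0.3  -0.95 -0.  ]
 [-0.    0.   -1.  ]] 1.9
```

Request:
apply_moves(
  motion=[
    {"z": 6, "hand": -1},
    {"z": 12, "hand": -1},
    {"z": 18, "y": 3, "yaw": 8, "hand": -1},
    {"z": 22, "x": 2, "y": 7, "yaw": 16, "hand": -1},
    {"z": 22, "x": 4, "y": 12, "yaw": 24, "hand": -1},
    {"z": 22, "x": 6, "y": 17, "yaw": 32, "hand": -1},
    {"z": 22, "x": 8, "y": 22, "yaw": 40, "hand": -1},
    {"z": 22, "x": 10, "y": 27, "yaw": 48, "hand": -1},
    {"z": 22, "x": 12, "y": 31, "yaw": 56, "hand": -1},
    {"z": 22, "x": 14, "y": 35, "yaw": 64, "hand": -1},
  ],
)

```text
schema error: expected keys x, y, z, yaw, hand
```

Request:
apply_moves(
  motion=[
    {"x": 0, "y": 0, "z": 6, "yaw": 0, "hand": -1},
    {"x": 0, "y": 0, "z": 12, "yaw": 0, "hand": -1},
    {"x": 0, "y": 3, "z": 18, "yaw": 8, "hand": -1},
    {"x": 2, "y": 7, "z": 22, "yaw": 16, "hand": -1},
    {"x": 4, "y": 12, "z": 22, "yaw": 24, "hand": -1},
    {"x": 6, "y": 17, "z": 22, "yaw": 32, "hand": -1},
    {"x": 8, "y": 22, "z": 22, "yaw": 40, "hand": -1},
    {"x": 10, "y": 27, "z": 22, "yaw": 48, "hand": -1},
    {"x": 12, "y": 31, "z": 22, "yaw": 56, "hand": -1},
    {"x": 14, "y": 35, "z": 22, "yaw": 64, "hand": -1},
  ],
)

```text
clock: 3.15
position: [0.3267, -0.245, 0.4223]
ee_rot: [2.377, 2.052, -0.0]
force: [0.5, -1.1, 0.2]
width: 0.012
gripper_force: 0.0
```

Request:
apply_moves(
  motion=[
    {"x": 2, "y": 5, "z": 0, "yaw": 3.5, "hand": -1},
    {"x": 4, "y": 9, "z": 0, "yaw": 3.5, "hand": -1},
    {"x": 6, "y": 13, "z": -4, "yaw": 3.5, "hand": -1},
    {"x": 9, "y": 18, "z": -9, "yaw": 3.5, "hand": -1},
    {"x": 12, "y": 22, "z": -14, "yaw": 3.5, "hand": -1},
    {"x": 12, "y": 23, "z": -19, "yaw": 3.5, "hand": -1},
    {"x": 12, "y": 23, "z": -24, "yaw": 3.5, "hand": -1},
    {"x": 12, "y": 23, "z": -29, "yaw": 3.5, "hand": -1},
    {"x": 12, "y": 23, "z": -32, "yaw": 3.5, "hand": -1},
    {"x": 12, "y": 23, "z": -34, "yaw": 3.5, "hand": -1},
  ],
)

```text
clock: 4.4
position: [0.4457, -0.0166, 0.0806]
ee_rot: [-2.318, -2.119, 0.002]
force: [0.4, 0.3, 0.7]
width: 0.003
gripper_force: 0.0
```

Run:
```python
from h import *
i=get_image("side"); j=get_image("wrist")
cv2.imwrite("pics/a.png",np.hstack([cv2.resize(i[150:300,130:330],(533,400)),cv2.resize(j,(267,200)) if 0 else cv2.copyMakeBorder(cv2.resize(j,(267,200)),0,200,0,0,0)]))
o=observe(); print(o["position"],o["force"])
```

```text
[ 0.44497583 -0.01666766  0.08043948] [ 0.08486402 -0.86962513  0.74771331]
```

View pics/a.png

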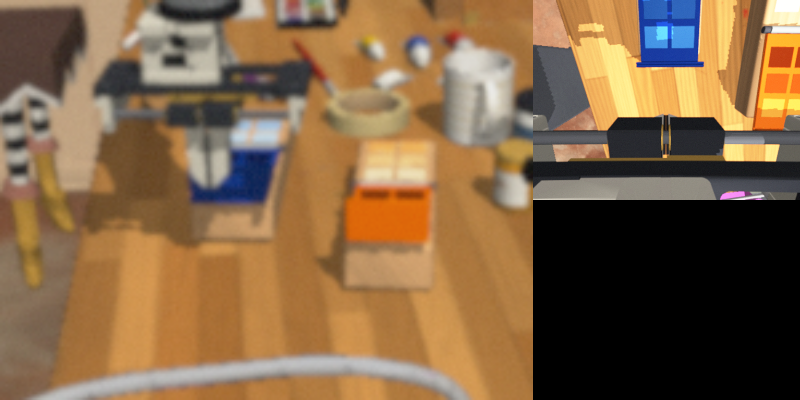

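The side crop shows the shut fingers standing squarely in front of the blue lip, and in the wrist inset the lip is centred on them at about (667, 65). I'll close in along the stand's y axis.

Request:
apply_moves(
  motion=[
    {"x": 0.1, "y": 1, "z": -0.8, "yaw": 0, "hand": -1},
    {"x": 0.2, "y": 2.2, "z": -0.8, "yaw": 0, "hand": -1},
    {"x": 0.3, "y": 3.4, "z": -0.8, "yaw": 0, "hand": -1},
    {"x": 0.4, "y": 4.2, "z": -0.8, "yaw": 0, "hand": -1},
    {"x": 0.4, "y": 4.6, "z": -0.8, "yaw": 0, "hand": -1},
    {"x": 0.4, "y": 4.9, "z": -0.8, "yaw": 0, "hand": -1},
    {"x": 0.4, "y": 4.9, "z": -0.8, "yaw": 0, "hand": -1},
  ],
)

```text
clock: 5.38
position: [0.4503, 0.0323, 0.074]
ee_rot: [2.319, 2.119, -0.0]
force: [-1.0, -0.5, 0.4]
width: 0.002
gripper_force: 0.0
```

Request:
apply_moves(
  motion=[
    {"x": 0, "y": 0.3, "z": 0, "yaw": 0, "hand": -1},
    {"x": 0, "y": 0.6, "z": 0, "yaw": 0, "hand": -1},
  ],
)

```text
clock: 5.62
position: [0.4503, 0.0384, 0.074]
ee_rot: [2.32, 2.119, -0.0]
force: [-0.2, 0.4, -0.9]
width: 0.004
gripper_force: 0.0
```

Request:
apply_moves(
  motion=[
    {"x": 0, "y": 0.2, "z": 0, "yaw": 0, "hand": -1},
    {"x": 0, "y": 0.4, "z": 0, "yaw": 0, "hand": -1},
  ],
)

```text
clock: 5.88
position: [0.4503, 0.0425, 0.074]
ee_rot: [2.319, 2.119, -0.0]
force: [0.2, 0.1, 0.3]
width: 0.001
gripper_force: 0.0
```

Request:
apply_moves(
  motion=[
    {"x": 0, "y": 0.2, "z": 0, "yaw": 0, "hand": -1},
    {"x": 0, "y": 0.4, "z": 0, "yaw": 0, "hand": -1},
  ],
)

```text
clock: 6.12
position: [0.4504, 0.0465, 0.0741]
ee_rot: [2.319, 2.119, 0.0]
force: [-1.4, 0.3, 0.2]
width: 0.005
gripper_force: 0.0
```

Run:
```python
from h import *
i=get_image("side"); j=get_image("wrist")
cv2.imwrite("pics/b.png",np.hstack([cv2.resize(i[180:260,180:260],(400,400),interpolation=cv2.INTER_CUBIC),cv2.resize(j[0:384,100:400],(312,400))]))
o=observe(); print(o["position"],o["force"])
```

```text
[0.45035149 0.0466764  0.07406115] [0.02271962 0.30744705 0.22133199]
```

View pics/b.png

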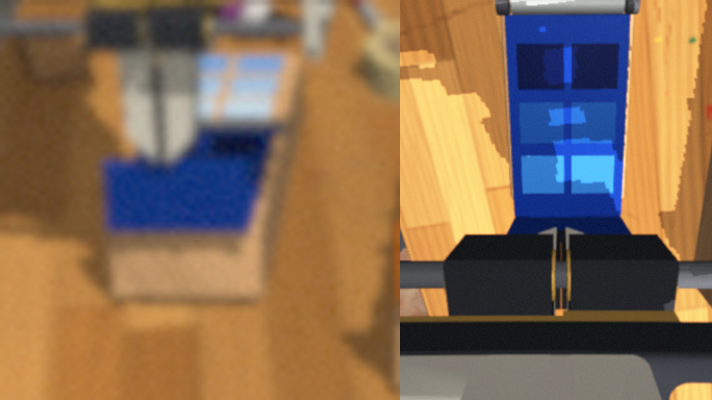

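Run:
```python
from h import *
for P in((.4504,.0466,.0741),(.453,.0425,.09),(.453,.0425,.05)): print(proj("side",P),proj("top",P))
c,s=np.cos(-.086),np.sin(-.086)
for l in((-.038,-.138,.09),(.038,-.138,.09),(-.038,-.138,.05),(.038,-.138,.05),(-.042,-.124,0),(.042,-.124,0)):
    print(l,proj("side",(.465+c*l[0]-s*l[1],.18+s*l[0]+c*l[1],l[2])))
```

```text
[212.74728197 218.16394581] [288.97686529 232.65617499]
[213.29814437 213.28220114] [290.71853765 231.84834388]
[214.17205857 227.07655412] [289.73238734 231.63177496]
(-0.038, -0.138, 0.09) [198.90780827 213.17842189]
(0.038, -0.138, 0.09) [227.88245614 213.37598672]
(-0.038, -0.138, 0.05) [199.96296284 226.93953531]
(0.038, -0.138, 0.05) [228.57109245 227.20098266]
(-0.042, -0.124, 0) [200.66908848 241.14286294]
(0.042, -0.124, 0) [231.47599418 241.49609934]
```

Run:
```python
from h import *
print(proj("side",(.445,-.0167,.0804)))
i=get_image("side"); cv2.imwrite("pics/c.png",np.hstack([cv2.resize(i[195:245,190:240],(600,600),interpolation=cv2.INTER_NEAREST)]))
```

```text
[208.89461676 226.85938415]
```

View pics/c.png

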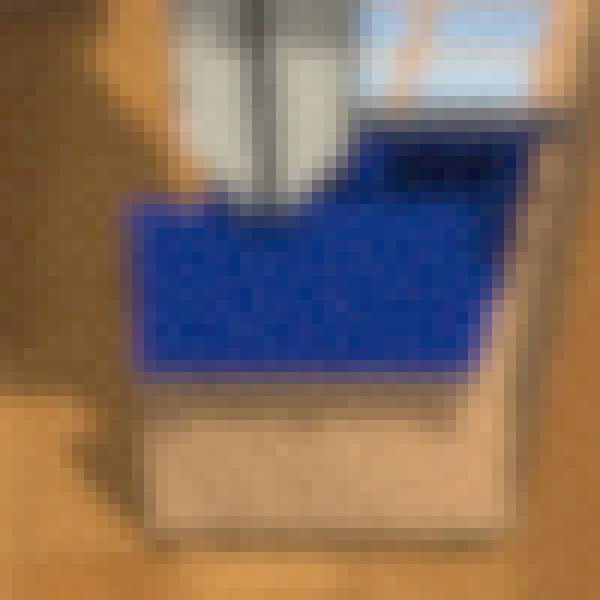

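The tip shows about 6 px (around 16 mm) higher than the projected TCP in both looks, ending level with the lip's top edge near (212, 213). It is grazing over the lip, which fits the zero force. I'll rise, back off and re-approach about 2 cm lower.

Request:
apply_moves(
  motion=[
    {"x": 0, "y": 0, "z": 1.5, "yaw": 0, "hand": -1},
    {"x": 0, "y": 0, "z": 3, "yaw": 0, "hand": -1},
    {"x": -0.2, "y": -2, "z": 3, "yaw": 0, "hand": -1},
    {"x": -0.4, "y": -4, "z": 3, "yaw": 0, "hand": -1},
    {"x": -0.4, "y": -4.5, "z": 1, "yaw": 0, "hand": -1},
    {"x": -0.4, "y": -4.5, "z": -1, "yaw": 0, "hand": -1},
    {"x": -0.4, "y": -4.5, "z": -1.7, "yaw": 0, "hand": -1},
    {"x": -0.4, "y": -3.5, "z": -1.7, "yaw": 0, "hand": -1},
    {"x": -0.3, "y": -2.7, "z": -1.7, "yaw": 0, "hand": -1},
    {"x": -0.3, "y": -2, "z": -1.7, "yaw": 0, "hand": -1},
  ],
)

```text
clock: 7.52
position: [0.4479, 0.0275, 0.0577]
ee_rot: [2.318, 2.12, 0.002]
force: [-0.3, 0.3, -0.2]
width: 0.006
gripper_force: 0.0
```

Request:
apply_moves(
  motion=[
    {"x": 0, "y": 0.3, "z": 0, "yaw": 0, "hand": -1},
    {"x": 0, "y": 0.6, "z": 0, "yaw": 0, "hand": -1},
    {"x": 0, "y": 0.8, "z": 0, "yaw": 0, "hand": -1},
  ],
)

```text
clock: 7.9
position: [0.4473, 0.0344, 0.057]
ee_rot: [2.319, 2.119, -0.0]
force: [0.4, -3.2, 0.1]
width: 0.002
gripper_force: 2.3
```

Contact is where predicted (y about 0.034, 3 N). I'll follow the lip's arc upward while pressing in slightly.

Request:
apply_moves(
  motion=[
    {"x": 0, "y": 0.2, "z": 0.1, "yaw": 0, "hand": -1},
    {"x": 0, "y": 0.4, "z": 0.7, "yaw": 0, "hand": -1},
    {"x": 0.1, "y": 0.6, "z": 1.4, "yaw": 0, "hand": -1},
    {"x": 0.1, "y": 0.8, "z": 2.0, "yaw": 0, "hand": -1},
    {"x": 0.1, "y": 1.0, "z": 2.7, "yaw": 0, "hand": -1},
  ],
)

```text
clock: 8.52
position: [0.448, 0.0433, 0.0841]
ee_rot: [2.32, 2.118, -0.002]
force: [0.6, -3.5, 1.0]
width: 0.006
gripper_force: 1.5
```

```bash
cat > look.py <<'E'
import sys
from fit import *
x=[.465,.18,-.086]
for c in("top","side"): get_image(c)
best=[]
M={}
for c,u in(("top",(268,228)),("side",(217,205))):
    for k in silhouettes("blue_leaf",c):
        a,b,d,e=k["rect"]
        if abs((a+d)/2-u[0])<45 and abs((b+e)/2-u[1])<35: M[c]=cv2.resize(k["mask"].astype(np.uint8),None,fx=4,fy=4,interpolation=cv2.INTER_NEAREST);break
for c,m in M.items():
    ts=np.arange(0,3.15,.1); v=[]
    for t in ts:
        d=draw(c,x,leaf(t)); v.append((d&m).sum()/(d|m).sum())
    o=np.argsort(v)[::-1][:4]; print(c,[(round(ts[i],1),round(v[i],2)) for i in o])
o=observe(); print(o["clock"],o["position"],o["force"])
if len(sys.argv)>1:
    i=get_image("side"); cv2.imwrite(f"pics/{sys.argv[1]}.png",cv2.resize(i[160:250,170:290],(800,600),interpolation=cv2.INTER_CUBIC))
E
python3 look.py d
```

```text
top [(np.float64(0.8), np.float64(0.88)), (np.float64(0.7), np.float64(0.86)), (np.float64(0.9), np.float64(0.83)), (np.float64(0.6), np.float64(0.81))]
side [(np.float64(0.2), np.float64(0.67)), (np.float64(0.1), np.float64(0.47)), (np.float64(0.3), np.float64(0.44)), (np.float64(0.0), np.float64(0.35))]
8.725 [0.44812883 0.04348593 0.08407625] [-0.87505034 -5.1933014   2.81620077]
```

View pics/d.png

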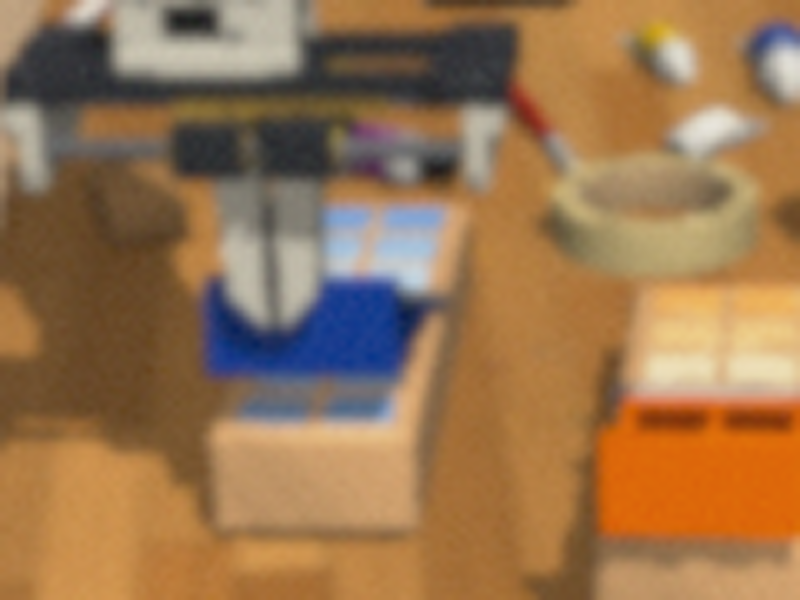

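The leaf has lifted: plinth shows beneath it, and the tip rests on the lip face at about (275, 325) of the crop, with θ about 0.2. Continuing along the arc.

Request:
apply_moves(
  motion=[
    {"x": 0, "y": 0.3, "z": 0.6, "yaw": 0, "hand": -1},
    {"x": 0.1, "y": 0.6, "z": 1.3, "yaw": 0, "hand": -1},
    {"x": 0.1, "y": 0.9, "z": 1.9, "yaw": 0, "hand": -1},
    {"x": 0.1, "y": 1.3, "z": 2.5, "yaw": 0, "hand": -1},
    {"x": 0.1, "y": 1.7, "z": 3.1, "yaw": 0, "hand": -1},
    {"x": 0.2, "y": 2.1, "z": 3.7, "yaw": 0, "hand": -1},
    {"x": 0.2, "y": 2.5, "z": 4.2, "yaw": 0, "hand": -1},
    {"x": 0.2, "y": 3.0, "z": 4.7, "yaw": 0, "hand": -1},
  ],
)

```text
clock: 9.78
position: [0.4505, 0.0748, 0.1314]
ee_rot: [2.319, 2.119, 0.001]
force: [1.8, -1.6, 0.3]
width: 0.005
gripper_force: 0.6
```

```bash
python3 look.py e
```

```text
top [(np.float64(1.2), np.float64(0.77)), (np.float64(1.1), np.float64(0.76)), (np.float64(1.0), np.float64(0.72)), (np.float64(0.9), np.float64(0.65))]
side [(np.float64(0.6), np.float64(0.85)), (np.float64(0.7), np.float64(0.74)), (np.float64(0.5), np.float64(0.73)), (np.float64(0.8), np.float64(0.64))]
9.975 [0.45052961 0.07462475 0.13115845] [ 0.07891948 -0.67788226  0.85370961]
```

View pics/e.png

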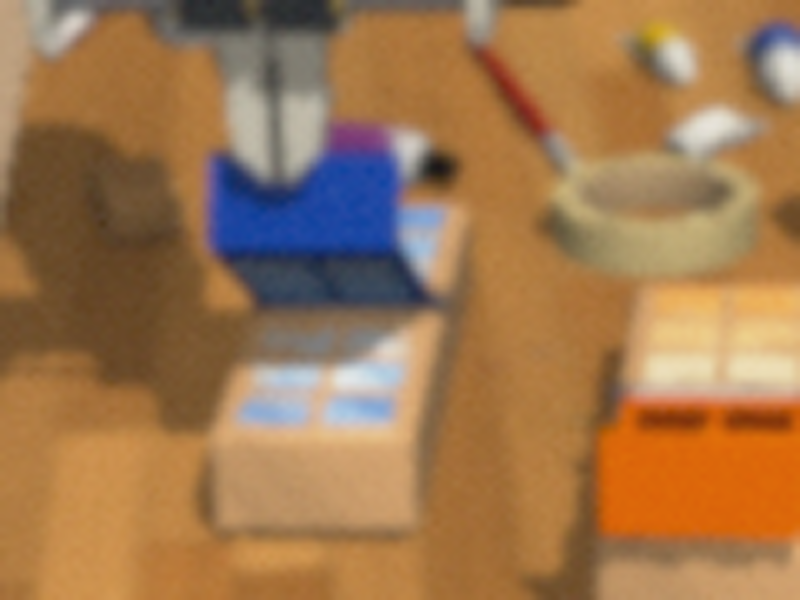

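θ is about 0.6 and the tip is still on the lip face. I'll back off, drop below the leaf's end corner, and push on the reverse face from there.

Request:
apply_moves(
  motion=[
    {"x": -0.1, "y": -1.6, "z": 0.3, "yaw": 0, "hand": -1},
    {"x": -0.3, "y": -3.4, "z": 0, "yaw": 0, "hand": -1},
    {"x": -0.3, "y": -3.5, "z": -2, "yaw": 0, "hand": -1},
    {"x": -0.3, "y": -3.4, "z": -3.5, "yaw": 0, "hand": -1},
    {"x": -0.2, "y": -2.6, "z": -3.5, "yaw": 0, "hand": -1},
    {"x": -0.2, "y": -2.1, "z": -3.5, "yaw": 0, "hand": -1},
  ],
)

```text
clock: 10.78
position: [0.4486, 0.0548, 0.0964]
ee_rot: [-2.318, -2.121, -0.001]
force: [0.1, 0.1, -0.1]
width: 0.003
gripper_force: 0.0
```

Request:
apply_moves(
  motion=[
    {"x": 0, "y": 0.4, "z": 0.2, "yaw": 0, "hand": -1},
    {"x": 0, "y": 0.8, "z": 0.7, "yaw": 0, "hand": -1},
    {"x": 0.1, "y": 1.2, "z": 1.2, "yaw": 0, "hand": -1},
    {"x": 0.1, "y": 1.7, "z": 1.7, "yaw": 0, "hand": -1},
    {"x": 0.2, "y": 2.2, "z": 2.2, "yaw": 0, "hand": -1},
  ],
)

```text
clock: 11.4
position: [0.4505, 0.0741, 0.1189]
ee_rot: [2.319, 2.117, -0.002]
force: [-1.3, -5.3, 2.7]
width: 0.005
gripper_force: 2.1
```

```bash
python3 look.py f
```

```text
top [(np.float64(1.1), np.float64(0.75)), (np.float64(1.2), np.float64(0.75)), (np.float64(1.0), np.float64(0.73)), (np.float64(0.9), np.float64(0.66))]
side [(np.float64(0.8), np.float64(0.67)), (np.float64(0.7), np.float64(0.65)), (np.float64(0.9), np.float64(0.63)), (np.float64(0.6), np.float64(0.6))]
11.6 [0.45073142 0.07531704 0.11854406] [ 0.39336511 -2.39594764  1.79392671]
```

View pics/f.png

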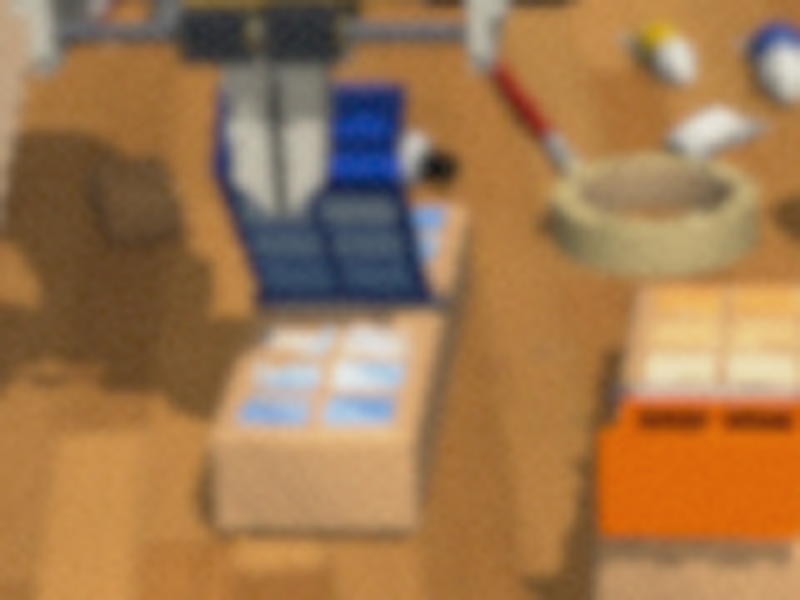

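θ is about 0.8, with the tip about 13 mm below the leaf's end and the gripper body clear of the lip. I'll push on towards upright.

Request:
apply_moves(
  motion=[
    {"x": 0.1, "y": 0.5, "z": 0.5, "yaw": 0, "hand": -1},
    {"x": 0.1, "y": 1.2, "z": 1.0, "yaw": 0, "hand": -1},
    {"x": 0.2, "y": 2.2, "z": 1.7, "yaw": 0, "hand": -1},
    {"x": 0.3, "y": 3.3, "z": 2.2, "yaw": 0, "hand": -1},
    {"x": 0.4, "y": 4.5, "z": 2.5, "yaw": 0, "hand": -1},
    {"x": 0.5, "y": 5.8, "z": 2.7, "yaw": 0, "hand": -1},
    {"x": 0.6, "y": 7.0, "z": 2.7, "yaw": 0, "hand": -1},
    {"x": 0.7, "y": 8.2, "z": 2.7, "yaw": 0, "hand": -1},
  ],
)

```text
clock: 12.65
position: [0.4573, 0.1584, 0.1449]
ee_rot: [-2.319, -2.12, 0.0]
force: [0.0, -1.4, 0.6]
width: 0.005
gripper_force: 0.3
```

```bash
python3 look.py g
```

```text
side [(np.float64(1.7), np.float64(0.82)), (np.float64(1.8), np.float64(0.82)), (np.float64(1.6), np.float64(0.81)), (np.float64(1.9), np.float64(0.8))]
12.85 [0.45716837 0.15765057 0.14482   ] [ 0.23321566 -0.06839673  0.54324871]
```

View pics/g.png

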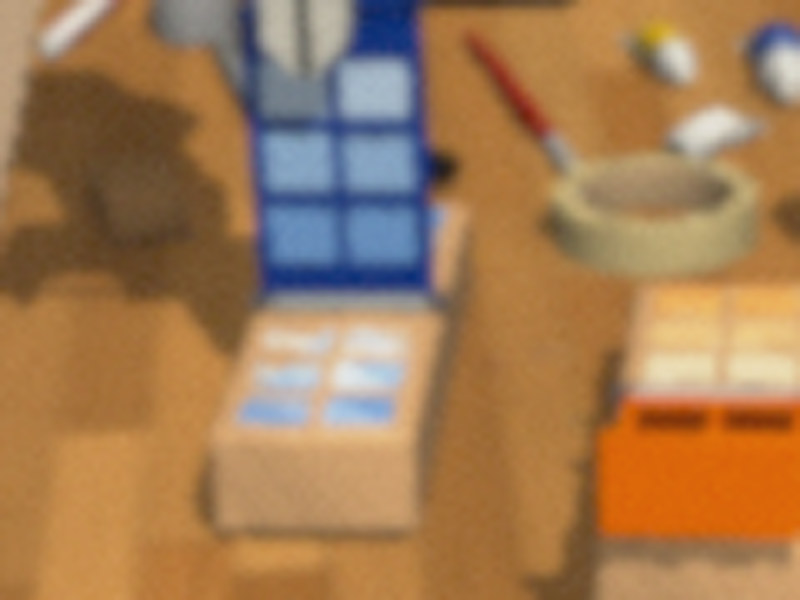

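The leaf is about upright, with the tip at about (300, 75) of the crop on the pale reverse face. I'll follow over the top at r of about 100 mm.

Request:
apply_moves(
  motion=[
    {"x": 0.1, "y": 0.8, "z": -0.3, "yaw": 0, "hand": -1},
    {"x": 0.1, "y": 1.7, "z": -0.6, "yaw": 0, "hand": -1},
    {"x": 0.2, "y": 2.6, "z": -0.9, "yaw": 0, "hand": -1},
    {"x": 0.3, "y": 3.6, "z": -1.1, "yaw": 0, "hand": -1},
    {"x": 0.4, "y": 4.5, "z": -1.3, "yaw": 0, "hand": -1},
    {"x": 0.5, "y": 5.5, "z": -1.7, "yaw": 0, "hand": -1},
    {"x": 0.5, "y": 6.4, "z": -2.2, "yaw": 0, "hand": -1},
    {"x": 0.6, "y": 7.2, "z": -2.8, "yaw": 0, "hand": -1},
    {"x": 0.7, "y": 8.0, "z": -3.3, "yaw": 0, "hand": -1},
  ],
)

```text
clock: 14.02
position: [0.4643, 0.2378, 0.1115]
ee_rot: [-2.319, -2.119, 0.001]
force: [-0.2, -1.1, 0.4]
width: 0.003
gripper_force: 0.2
```

```bash
python3 look.py i
```

```text
side [(np.float64(2.6), np.float64(0.81)), (np.float64(2.5), np.float64(0.81)), (np.float64(2.7), np.float64(0.79)), (np.float64(2.4), np.float64(0.79))]
14.225 [0.46424533 0.23748104 0.11187628] [-1.12982181  0.10914903  0.04565368]
```

View pics/i.png

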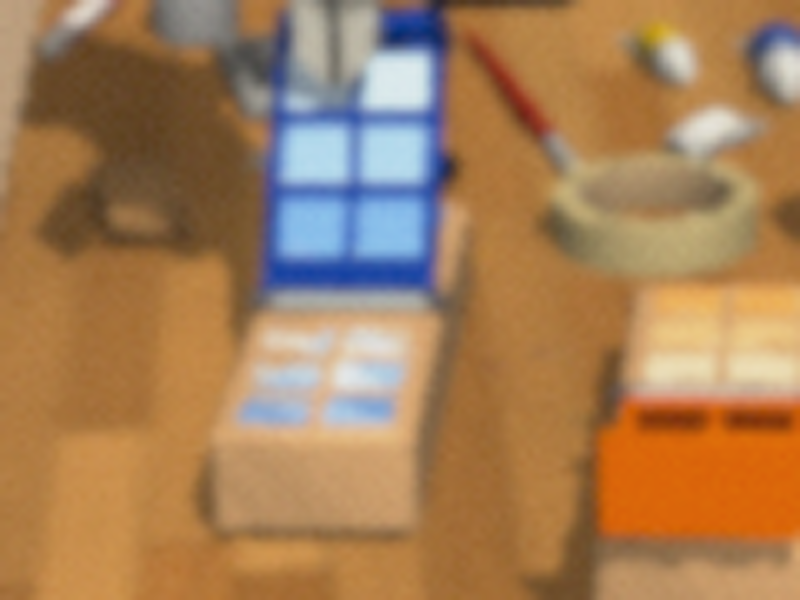

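The leaf leans over to about 2.3 rad and the tip is still on its reverse at about (335, 95). I'll lower it on, then finish in small steps using the measured force.

Request:
apply_moves(
  motion=[
    {"x": 0.1, "y": 0.7, "z": -0.7, "yaw": 0, "hand": -1},
    {"x": 0.1, "y": 1.4, "z": -1.5, "yaw": 0, "hand": -1},
    {"x": 0.2, "y": 2.0, "z": -2.2, "yaw": 0, "hand": -1},
    {"x": 0.2, "y": 2.5, "z": -3.0, "yaw": 0, "hand": -1},
    {"x": 0.3, "y": 3.0, "z": -3.8, "yaw": 0, "hand": -1},
    {"x": 0.3, "y": 3.4, "z": -4.6, "yaw": 0, "hand": -1},
    {"x": 0.3, "y": 3.6, "z": -5.2, "yaw": 0, "hand": -1},
    {"x": 0.3, "y": 3.7, "z": -5.6, "yaw": 0, "hand": -1},
  ],
)

```text
clock: 15.28
position: [0.4672, 0.2745, 0.0556]
ee_rot: [-2.319, -2.119, 0.0]
force: [-0.1, 0.3, -0.4]
width: 0.005
gripper_force: 0.1
```

Request:
apply_moves(
  motion=[
    {"x": 0, "y": 0.1, "z": -0.2, "yaw": 0, "hand": -1},
    {"x": 0, "y": 0.1, "z": -0.4, "yaw": 0, "hand": -1},
  ],
)

```text
clock: 15.52
position: [0.4674, 0.2754, 0.0521]
ee_rot: [2.319, 2.119, 0.0]
force: [0.3, 0.2, -1.1]
width: 0.004
gripper_force: 0.1
```

Request:
apply_moves(
  motion=[
    {"x": 0, "y": 0, "z": -0.2, "yaw": 0, "hand": -1},
    {"x": 0, "y": 0, "z": -0.4, "yaw": 0, "hand": -1},
  ],
)

```text
clock: 15.78
position: [0.4675, 0.2754, 0.048]
ee_rot: [2.319, 2.119, 0.0]
force: [0.4, -0.2, 0.1]
width: 0.003
gripper_force: 0.1
```

Request:
apply_moves(
  motion=[
    {"x": 0, "y": 0, "z": -0.2, "yaw": 0, "hand": -1},
    {"x": 0, "y": 0, "z": -0.4, "yaw": 0, "hand": -1},
  ],
)

```text
clock: 16.02
position: [0.4674, 0.2754, 0.0439]
ee_rot: [2.319, 2.119, 0.0]
force: [-0.1, -0.7, 0.9]
width: 0.004
gripper_force: 0.1
```

Request:
apply_moves(
  motion=[
    {"x": 0, "y": 0, "z": -0.2, "yaw": 0, "hand": -1},
    {"x": 0, "y": 0, "z": -0.3, "yaw": 0, "hand": -1},
  ],
)

```text
clock: 16.27
position: [0.4673, 0.2754, 0.0409]
ee_rot: [-2.319, -2.119, 0.0]
force: [-0.7, 0.4, -0.7]
width: -0.0
gripper_force: 0.1
```

```bash
python3 look.py
```

```text
top [(np.float64(1.6), np.float64(0.39)), (np.float64(1.7), np.float64(0.37)), (np.float64(1.5), np.float64(0.33)), (np.float64(1.8), np.float64(0.31))]
side [(np.float64(3.1), np.float64(0.8)), (np.float64(3.0), np.float64(0.73)), (np.float64(2.9), np.float64(0.63)), (np.float64(2.8), np.float64(0.54))]
16.475 [0.46730577 0.27539184 0.04102463] [-0.20252389  0.42965469 -0.29300756]
```

Nearly flat. I'll press on until the force shows the stop.

Request:
apply_moves(
  motion=[
    {"x": 0, "y": 0, "z": -0.1, "yaw": 0, "hand": -1},
    {"x": 0, "y": 0, "z": -0.2, "yaw": 0, "hand": -1},
  ],
)

```text
clock: 16.73
position: [0.4674, 0.2754, 0.0391]
ee_rot: [2.319, 2.119, 0.0]
force: [-0.4, 0.3, 0.2]
width: 0.003
gripper_force: 0.1
```

Request:
apply_moves(
  motion=[
    {"x": 0, "y": 0, "z": -0.1, "yaw": 0, "hand": -1},
    {"x": 0, "y": 0, "z": -0.2, "yaw": 0, "hand": -1},
  ],
)

```text
clock: 16.98
position: [0.4673, 0.2754, 0.037]
ee_rot: [2.319, 2.119, 0.0]
force: [0.3, 0.1, 0.6]
width: 0.002
gripper_force: 0.1
```

Request:
apply_moves(
  motion=[
    {"x": 0, "y": 0, "z": -0.1, "yaw": 0, "hand": -1},
    {"x": 0, "y": 0, "z": -0.2, "yaw": 0, "hand": -1},
  ],
)

```text
clock: 17.23
position: [0.4673, 0.2754, 0.035]
ee_rot: [2.319, 2.119, 0.0]
force: [0.3, -0.1, 0.4]
width: 0.002
gripper_force: 0.1
```

Request:
apply_moves(
  motion=[
    {"x": 0, "y": 0, "z": -0.1, "yaw": 0, "hand": -1},
    {"x": 0, "y": 0, "z": -0.2, "yaw": 0, "hand": -1},
  ],
)

```text
clock: 17.48
position: [0.4674, 0.2754, 0.033]
ee_rot: [2.319, 2.119, -0.0]
force: [0.6, -0.5, 0.7]
width: 0.007
gripper_force: 0.1
```

Request:
apply_moves(
  motion=[
    {"x": 0, "y": 0, "z": -0.1, "yaw": 0, "hand": -1},
    {"x": 0, "y": 0, "z": -0.2, "yaw": 0, "hand": -1},
  ],
)

```text
clock: 17.73
position: [0.4674, 0.2755, 0.0314]
ee_rot: [2.319, 2.119, 0.0]
force: [-3.3, -2.3, 13.6]
width: 0.003
gripper_force: 7.1
```

```bash
sed -i 's/np.arange(0,3.15,.1)/np.arange(2.5,3.15,.04)/' look.py; python3 look.py
python3 - <<'E'
from h import *
i=get_image("side"); g=i[195:240,195:250].astype(int)
# blue lip (dark blue) rows along the leaf's centre column, and finger tip lowest grey row
for v in range(165,226,2): print(v,i[v,228].tolist(),i[v,221].tolist())
print(proj("side",(.4673,.2754,.033)),proj("side",(.4673,.2754,.056)))
E
```

```text
top [(np.float64(3.1), np.float64(0.17)), (np.float64(2.5), np.float64(0.17)), (np.float64(3.1), np.float64(0.17)), (np.float64(3.1), np.float64(0.17))]
side [(np.float64(3.1), np.float64(0.82)), (np.float64(3.1), np.float64(0.78)), (np.float64(3.1), np.float64(0.73)), (np.float64(3.0), np.float64(0.69))]
17.925 [0.46738444 0.27544497 0.03154368] [-1.35080974 -1.06527019  7.20337685]
165 [48, 95, 120] [51, 93, 113]
167 [52, 68, 78] [48, 72, 84]
169 [54, 49, 49] [55, 65, 71]
171 [46, 41, 41] [55, 65, 70]
173 [58, 58, 57] [67, 76, 80]
175 [93, 102, 109] [94, 105, 110]
177 [102, 116, 124] [99, 109, 115]
179 [108, 123, 129] [96, 106, 107]
181 [128, 141, 146] [102, 110, 115]
183 [156, 171, 174] [131, 146, 151]
185 [148, 162, 166] [154, 169, 174]
187 [145, 153, 152] [154, 169, 174]
189 [173, 168, 161] [153, 170, 173]
191 [199, 179, 162] [148, 157, 160]
193 [193, 151, 120] [176, 144, 121]
195 [214, 177, 141] [215, 177, 142]
197 [195, 143, 107] [194, 144, 106]
199 [211, 157, 111] [208, 153, 111]
201 [187, 127, 87] [181, 122, 86]
203 [157, 125, 113] [155, 123, 111]
205 [165, 175, 177] [163, 170, 171]
207 [122, 162, 201] [122, 160, 200]
209 [158, 192, 220] [145, 182, 218]
211 [206, 216, 223] [173, 199, 221]
213 [191, 207, 221] [175, 202, 225]
215 [219, 204, 186] [222, 225, 226]
217 [212, 199, 191] [219, 223, 223]
219 [178, 176, 189] [192, 183, 187]
221 [193, 170, 161] [224, 195, 167]
223 [169, 179, 203] [200, 196, 200]
225 [134, 186, 227] [134, 185, 225]
[223.41237057 198.34434424] [223.05360162 191.49354223]
```

The stop was reached at 13.6 N and the leaf fits 3.1 rad. I'll lift off and check.

Request:
apply_moves(
  motion=[
    {"x": 0, "y": 0, "z": 0.5, "yaw": 0, "hand": -1},
    {"x": 0, "y": 0, "z": 2, "yaw": 0, "hand": -1},
    {"x": 0, "y": 0, "z": 5, "yaw": 0, "hand": -1},
    {"x": 0, "y": 0, "z": 9, "yaw": 0, "hand": -1},
    {"x": 0, "y": -3, "z": 14, "yaw": 0, "hand": -1},
    {"x": 0, "y": -8, "z": 18, "yaw": 0, "hand": -1},
    {"x": 0, "y": -14, "z": 20, "yaw": 0, "hand": -1},
    {"x": 0, "y": -20, "z": 20, "yaw": 0, "hand": -1},
    {"x": 0, "y": -25, "z": 20, "yaw": 0, "hand": -1},
    {"x": 0, "y": -25, "z": 20, "yaw": 0, "hand": -1},
  ],
)

```text
clock: 19.23
position: [0.4672, 0.021, 0.2317]
ee_rot: [2.325, 2.11, -0.001]
force: [0.2, 0.3, 0.5]
width: 0.003
gripper_force: 0.0
```

```bash
sed -i 's/round(ts\[i\],1)/round(ts[i],2)/' look.py; python3 look.py
python3 - <<'E'
from h import *
get_image("top"); get_image("side")
for c in("top","side"):
  for n in("medium_jar","mug","tape","sanding_block","violet_tube","eraser","orange_leaf"):
    print(c,n,[(round(k["p"],2),k["rect"]) for k in recognise(n,c)[:2]])
E
```

```text
top [(np.float64(2.5), np.float64(0.92)), (np.float64(2.54), np.float64(0.91)), (np.float64(3.02), np.float64(0.91)), (np.float64(3.06), np.float64(0.9))]
side [(np.float64(3.14), np.float64(0.29)), (np.float64(3.1), np.float64(0.29)), (np.float64(3.06), np.float64(0.28)), (np.float64(3.02), np.float64(0.27))]
19.425 [0.4673597  0.02701829 0.23155387] [-0.07961645  0.04984552 -1.24635391]
top medium_jar [(0.74, [184.5, 121.7, 223.4, 156.5]), (0.72, [277.3, 163.9, 327.2, 190.4])]
top mug [(0.68, [252.5, 127.5, 269.4, 145.1]), (0.65, [184.7, 124.7, 221.1, 158.8])]
top tape [(0.89, [168.6, 171.1, 199.5, 203.1])]
top sanding_block [(0.51, [157.3, 258.1, 183.0, 280.8])]
top violet_tube [(0.77, [138.6, 218.9, 166.2, 255.3])]
top eraser [(0.43, [346.1, 132.7, 362.4, 144.7])]
top orange_leaf [(0.58, [279.3, 167.8, 325.4, 194.0])]
side medium_jar []
side mug [(0.7, [290.7, 169.2, 326.6, 205.8])]
side tape [(0.55, [249.8, 180.3, 284.3, 201.6])]
side sanding_block [(0.6, [184.6, 182.6, 197.0, 194.2])]
side violet_tube [(0.53, [208.9, 178.5, 236.8, 185.3])]
side eraser [(0.65, [333.3, 273.0, 349.1, 293.4])]
side orange_leaf [(0.59, [260.7, 218.4, 292.9, 242.8])]
```

Request:
apply_moves(
  motion=[
    {"x": -3, "y": -5, "z": 5, "yaw": 0, "hand": -1},
    {"x": -6, "y": -10, "z": 10, "yaw": 0, "hand": -1},
    {"x": -8, "y": -15, "z": 14, "yaw": 0, "hand": -1},
    {"x": -10, "y": -20, "z": 16, "yaw": 0, "hand": -1},
    {"x": -10, "y": -20, "z": 16, "yaw": 0, "hand": -1},
  ],
)

```text
clock: 20.85
position: [0.3662, -0.1777, 0.3928]
ee_rot: [2.322, 2.112, 0.0]
force: [-0.7, 0.1, -0.1]
width: 0.005
gripper_force: 0.0
```

```bash
python3 look.py
python3 - <<'E'
from fit import *
i=get_image("side")
h=cv2.cvtColor(i,cv2.COLOR_BGR2HSV); m=((h[...,0]>95)&(h[...,0]<130)&(h[...,1]>70)).astype(np.uint8)
r=m[180:225,200:250]; ys,xs=np.nonzero(r)
print("blue rows at col 228",np.nonzero(m[175:230,228])[0]+175,"cols",xs.min()+200,xs.max()+200,"top row",ys.min()+180)
for t in(2.9,3.0,3.06,3.1,3.14):
    d=draw("side",[.465,.18,-.086],leaf(t)); y,x=np.nonzero(d); print(t,y.min()/4,y.max()/4,np.nonzero(d[:,228*4])[0][[0,-1]]/4)
E
```

```text
top [(np.float64(3.14), np.float64(0.88)), (np.float64(3.1), np.float64(0.88)), (np.float64(3.06), np.float64(0.88)), (np.float64(3.02), np.float64(0.87))]
side [(np.float64(3.14), np.float64(0.91)), (np.float64(3.1), np.float64(0.86)), (np.float64(3.06), np.float64(0.81)), (np.float64(3.02), np.float64(0.76))]
21.05 [ 0.36743755 -0.17429006  0.39091276] [0.18546221 0.82084855 0.05596319]
blue rows at col 228 [187 188 189 192 193 194 195 196 197 198 199 200 201 202 203] cols 208 238 top row 185
2.9 177.5 206.0 [177.5 206. ]
3.0 181.0 206.0 [181.25 206.  ]
3.06 183.5 206.0 [183.5 206. ]
3.1 185.0 206.0 [185. 206.]
3.14 186.5 206.0 [186.75 206.  ]
```

The side fit gives 3.14 (overlap 0.91), and the blue top edge at row 187 agrees. Handing in.

```bash
python3 -c "
from cell import *
print(sign_off())"
```

```text
the job is handed in; nothing more can be done
None
```

The job is handed in: the blue leaf was pushed over its spine and fits flat on the other half of its stand (about 3.14 rad in the side view). The orange leaf and bystanders showed no movement; sign-off returned no verdict.

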